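Index the last jack one hole towards the hot-air gun

ROBOT

A 7-joint arm with a two-finger parallel gripper is mounted at the origin on the work surface. World frame = base frame: x ahead of the robot, y to its left, z up, the work surface at z = 0. Lengths are in m, angles in rad, forces in N, time in s.
With the tool pointing down it reaches from about 0.425 to 0.875 m from the base axis. Payload 4.7 kg.
Tool frame: the origin (TCP) lies at the centre of the arm's flange, where the gripper is bolted on; the fingertips stand 182 mm ahead of it and the grasp point (between the pads) lies ahead of it (ctrl.hold_point_z is the z of the grasp point in the tool frame, in m); z points along the fingers, y is the direction in which the jaws open and shut (so a half turn about z gives the same grasp; the last joint's range is limited). The gripper opens to 87 mm and grips with 3 to 60 N. Pads are 19 mm wide; open, the fingers measure 117 mm over their backs; the gripper's body (75 mm by 190 mm) begins 51 mm behind the grasp point.
Start: joints at [1.348, 0.321, -0.07, 1.45, 0.023, 1.371, -0.057], TCP at [0.152, -0.632, 0.405] pointing down, gripper open.
Joint ranges: [-2.86, 2.86], [-0.3, 2.09], [-1.38, 1.24], [0.06, 2.45], [-1.56, 4.7], [0.09, 2.05], [-2.69, 2.69]. Speed limits (rad/s): [2.57, 2.57, 3.14, 3.14, 3.14, 3.14, 3.14].

INTERFACE

Orientations are given as a rotation vector (axis times angle).
In Python, from bench import get_state, imaging, workorder, ctrl gives the robot as it stands.
- The arm moves only by the tool step_arm, never from a script. Its argument "increments" is a list of rows, each an object of numbers: "claw": the opening, from 0 (shut) to 1 (fully open); "tx", "ty", "tz": the shift along the tool's x, y, z in m; "spin": the turn about the tool's z in degrees. A call has 1 to 8 rows; each row is the pose to reach, as a shift and turn from the pose commanded when the call began, along the tool's axes at that moment; what a row does not reach only later rows make up. A row lasts 1/12 s, in which the tool goes at most 41.7 mm and 7.16 degrees, less where a joint would pass 70% of its speed; a pose out of reach is approached as far as the arm can. A call with a gripper value outside its range is refused whole. The fingers move at their own pace and stop on an object; "force" is the grip in N (left out, the last holds). Time passes only in rows, so rows that repeat a pose let the fingers close. It gives the time, the measured TCP pose, the force and the opening at its end, in the units of the state.
- get_state(): the state, without advancing time (a new reading comes with each control period).
- imaging.get_image(name): name is "scene" or "top" or "wrist"; returns the picture (420x560x3 uint8, blue, green, red); there is no depth.
- imaging.camera_params(name): a dict with "intrinsics" (3x3 intrinsics, pixels), "distortion" ([k1, k2, p1, p2, k3] as OpenCV has them; the pictures are not rectified), "camera_from_world" (4x4, takes a point from world to camera coordinates). Camera axes: x right, y down, z forward; pixel columns grow to the right and rows downward; lengths in m; the calibration is good to about 2 mm. A picture is of the moment at which its call begins: read the wrist's pose just before it. camera_params takes no time and is no camera call; for the wrist camera it gives the pose at the moment of the call.
- workorder.close_job(): hands the job in, once; it reports no verdict.
The state is a dict: "time": time; "joint_positions": joint angles; "qd": joint speeds; "joint_torque": joint torques, N m; "position": TCP position; "tool_rot": TCP orientation; "ft_force": force on the tool from outside, world axes, zero at the start; "torque": the same for the moment, N m; "grip_width": opening from 0.0 (shut) to 1.0 (fully open).
Only numpy, scipy, OpenCV 4.12 (cv2) and the standard library are available. Lean on these libraries where they do the work, as an engineer would, in place of code of your own. Each camera call takes 0.05 s, during which the arm holds its last target. There are 200 camera calls.

TASK

The wooden shoe last on the jack has to be turned one hole so that its toe swings towards the side where the hot-air gun stands. Hook a fingertip through the ring of the spring pin from underneath its rubber-lined top, lift the pin out of its hole, swing the arm to the very next hole and let the pin drop fully home there. Pick up nothing, leave the loose things on the bench where they are, and finish with the robot clear of everything.

Things in the scene. Friction and masses are not known exactly. Their poses are not given: they have to be found in the camera images.
- stand: Fixed last jack: a steel column with a horizontal round index plate, 324 mm across, top face 70 mm above the bench, with 18 holes of 10 mm all round at 140 mm radius, 20 degrees apart. Origin on the bench on the upright pivot axis of the swing arm. At arm angle 0 the ring and pin lie on the stand's -x side, the shoe last's toe on its +x side.
- swingarm (a joint): Angle of the swing arm about the upright pivot, rad, counter-clockwise from above positive; 0 (within 0.01) at the start, where the pin sits in a hole; one hole is 0.349 rad either way. Dark steel bar 34 mm wide, top 86 mm above the bench, from 158 mm on the ring's side of the pivot to under the last. Light friction: it stays where it is left. Ring and toe swing opposite ways.
- pin (a joint): Lift of the spring pin, m: 0 fully home in a hole, 0.020 at its upper stop. It leaves the hole at 0.012; lifting takes about 4 N at 0, 7 N at 0.020. Let go between holes it rests on the plate at about 0.012 and drops home by itself over a hole (within about 0.02 rad). Upright 8 mm pin carried by the arm, 140 mm from the pivot.
- ring_top (a point): The place to hook: underside of the lining at the middle of the pull ring's top; 162 mm above the bench with the pin home, moves with pin and arm. Upright steel ring on the pin, 68 mm outside, wire 8 mm, its hole facing along the arm; clear opening 48 mm across and 50 mm high, lowest inside 112 mm above the bench. Axes: x along the arm towards the pivot, y across the arm, z up.
- lining: Thin black rubber lining, 5 mm wide, along the inside of the upper half of the pull ring, fixed to it; the fingertip must bear on it. Same origin as the pin: on the pin's axis at bench height.
- heel (a point): Top of the heel end of the pale wooden shoe last, 177 mm above the bench, 30 mm from the pivot. The last, 245 mm long, to 180 mm above the bench, is fixed on the arm: heel at the pivot, toe on the side away from the ring, 225 mm from the pivot.
- gun_axis (a point): Hot-air gun standing on its tail, nozzle up: body 72 mm across, 237 mm high, handle sticking out sideways; point on its axis 120 mm above the bench. It stands fixed on the bench either on the stand's +y side (then the arm must turn to +0.349) or its -y side (then to -0.349); a rack with two cone-shaped glue bottles stands on the other side.
- tack_tin: Bystander, loose, origin at its underside: closed aluminium tin, 56 mm across, 45 mm high; leave it.
- heel_block: Bystander, loose, origin at its underside: pale wooden heel block 65 x 55 x 30 mm; leave it.
- tape_ring: Bystander, loose, origin at its underside: cork ring 64 mm across, 22 mm high; leave it.
- shoe_hammer: Bystander, loose, origin at its underside: hammer lying flat; leave it.
- driver: Bystander, loose, origin at its underside: screwdriver lying flat; leave it.
- glue_cone: Bystander, loose, origin at its underside: white cone-shaped glue bottle 140 mm high; leave it.

How it is judged:
On the way, in this order (a step that is already met when the one before it is completed fails the run):
1. a fingertip bears on the lining under the ring's top and holds the pin clear of its first hole (value of joint pin above 0.0125 m and value of joint swingarm between -0.12 and 0.12 rad and contact force between the fingers and lining above 0.8 N), for 0.1 s.
2. the arm is swung more than half-way to the next hole, on the gun's side, the pin out (value of joint pin above 0.009 m and ((y of gun_axis in the frame of stand above 0 m and value of joint swingarm between 0.2 and 0.42 rad) or (y of gun_axis in the frame of stand below 0 m and value of joint swingarm between -0.42 and -0.2 rad))).
3. the pin is fully home in the next hole (((y of gun_axis in the frame of stand above 0 m and value of joint swingarm between 0.319 and 0.379 rad) or (y of gun_axis in the frame of stand below 0 m and value of joint swingarm between -0.379 and -0.319 rad)) and value of joint pin below 0.0025 m), for 0.2 s.
At the end, for the whole second after the job is handed in: The arm stands one hole (0.349 +- 0.03 rad) from its start, turned so that the toe went towards the hot-air gun's side; the pin is fully home (lift under 2.5 mm) and the arm at rest (all of step 3 and velocity of joint swingarm between -0.05 and 0.05 rad/s); the robot touches nothing.
It fails at once if the arm is swung the wrong way or past the next hole (not ((y of gun_axis in the frame of stand above 0 m and value of joint swingarm between -0.2 and 0.55 rad) or (y of gun_axis in the frame of stand below 0 m and value of joint swingarm between -0.55 and 0.2 rad))).
It fails at once if a loose thing on the bench is picked up or pushed away (more than 30 mm) (distance of any of tack_tin, heel_block, tape_ring, shoe_hammer, driver, glue_cone from where it was at the start of the episode above 0.03 m).
It also fails if it takes over 42 s, if anything falls off the work surface, if the arm or the gripper's body presses on something with over 40 N, if the wrist force passes 120 N, or if a joint passes its speed limit or range.

## Working session

There is one attempt and no reset: what is moved stays moved. The work goes in short steps, Python scripts to look and compute and a tool call to move; the robot and the scene stay as the last step left them, time stands still between calls to the robot, and variables do not carry over. Pictures are saved under pics/ and viewed, on a budget of 10 in all, crops included, one or two more only if the job needs it, and the job is handed in when it is done.

Besides the shell and the picture viewer there is one more tool, called after ">>>" as a command line: name --argument value ..., lists and objects as JSON in quotes. step_arm: Moves the arm, as the interface text tells. Its arguments: {"type":"object","properties":{"increments":{"type":"array"},"force":{"type":"number"}},"required":["increments"]}

```bash
mkdir -p pics; python3 - <<'E'
from bench import get_state, imaging, workorder, ctrl
import cv2
s=get_state(); print(s, ctrl.hold_point_z)
for n in("scene","top"):
    cv2.imwrite(f"pics/{n}0.png",imaging.get_image(n)); p=imaging.camera_params(n); print(n,p)
E
```

```text
{'time': 0.0, 'joint_positions': array([ 1.34811921,  0.32180094, -0.07009476,  1.45166789,  0.02260813,
        1.37075088, -0.05691842]), 'qd': array([-0.00128744,  0.00072147, -0.00017165, -0.00098744,  0.0003775 ,
       -0.00101535, -0.00084693]), 'joint_torque': array([ 2.34663767e-04, -4.91280055e+01, -4.03398843e-01, -3.12523627e+01,
       -6.38661487e-02,  4.38180612e-02,  1.80907282e-04]), 'position': array([ 0.15239771, -0.63167718,  0.40367915]), 'tool_rot': array([-3.11779831e+00, -3.70882420e-01,  4.97564759e-04]), 'ft_force': array([ 0.48100551, -0.37436838, -0.86967577]), 'torque': array([-0.04739774, -0.00950883, -0.0109206 ]), 'grip_width': 0.9992935392362214} 0.1635
scene {'intrinsics': array([[379.58514528,   0.        , 277.45388935],
       [  0.        , 379.58514528, 212.0311583 ],
       [  0.        ,   0.        ,   1.        ]]), 'distortion': array([0.03377017, 0.        , 0.        , 0.        , 0.        ]), 'camera_from_world': array([[-0.28759841,  0.957572  , -0.01852077,  0.13620015],
       [ 0.66693859,  0.1863557 , -0.72143223, -0.25610202],
       [-0.68737185, -0.21983498, -0.69223733,  1.43091433],
       [ 0.        ,  0.        ,  0.        ,  1.        ]])}
top {'intrinsics': array([[513.49564765,   0.        , 279.33735354],
       [  0.        , 513.49564765, 205.83755179],
       [  0.        ,   0.        ,   1.        ]]), 'distortion': array([-0.16483764,  0.        ,  0.        ,  0.        ,  0.        ]), 'camera_from_world': array([[-0.02933214, -0.99944472, -0.01580731,  0.00892378],
       [-0.99483221,  0.03072731, -0.09677137,  0.53476627],
       [ 0.09720335,  0.01288711, -0.9951811 ,  1.68229523],
       [ 0.        ,  0.        ,  0.        ,  1.        ]])}
```

View pics/scene0.png

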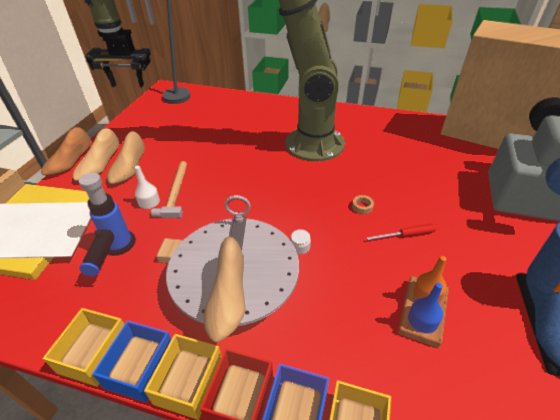

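View pics/top0.png

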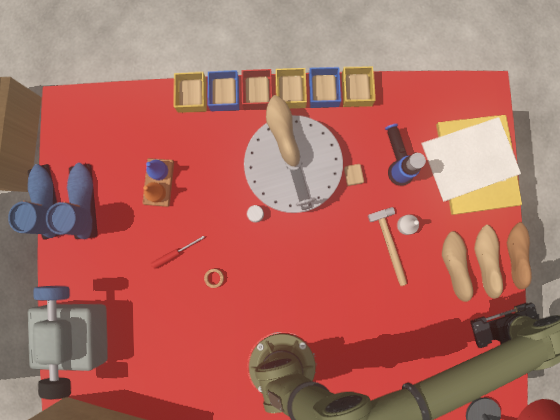

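The scene picture shows the ring at about (237,206) and the gun at (110,225). In the top picture the plate centre is at about (293,163), the ring at (306,204), the toe at (280,100) and the gun at (405,168), on the stand's -y side. Next I'll look at the fingers, because the interface has no tilt.

```bash
python3 - <<'E'
from bench import get_state, imaging, workorder, ctrl
import cv2,numpy as np
print([ (a,getattr(ctrl,a)) for a in dir(ctrl) if a[0]!='_'])
w=imaging.get_image("wrist"); p=imaging.camera_params("wrist"); print(p)
t=cv2.imread("pics/top0.png")[140:230,230:370]; s=cv2.imread("pics/scene0.png")[30:110,70:170]; r=cv2.imread("pics/scene0.png")[180:260,190:290]
o=np.zeros((600,800,3),np.uint8)
o[:300,:400]=cv2.resize(w,(400,300)); o[:257,400:]=cv2.resize(t,(400,257),interpolation=2); o[300:600,:375]=cv2.resize(s,(375,300),interpolation=2); o[300:600,400:775]=cv2.resize(r,(375,300),interpolation=2)
cv2.imwrite("pics/c1.png",o)
E
```

```text
[('MotionError', <class 'bench.MotionError'>), ('hold_point_z', 0.1635)]
{'intrinsics': array([[341.60417236,   0.        , 284.92343056],
       [  0.        , 341.60417236, 215.57548059],
       [  0.        ,   0.        ,   1.        ]]), 'distortion': array([-0.06853153,  0.        ,  0.        ,  0.        ,  0.        ]), 'camera_from_world': array([[ 0.2342857 , -0.97216574, -0.00199498, -0.64954199],
       [-0.93148885, -0.22506928,  0.28578372, -0.03428263],
       [-0.27827815, -0.06509674, -0.95829207,  0.39067895],
       [ 0.        ,  0.        ,  0.        ,  1.        ]])}
```

View pics/c1.png

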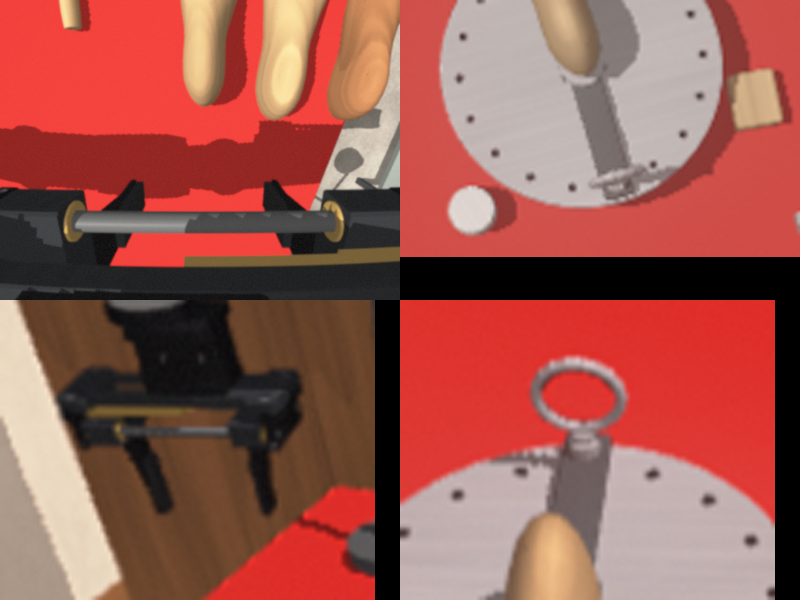

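The crop shows the fingers leaning slightly in towards their tips. It also shows the ring clearly, the plate holes, and the pin at the plate's near edge. Next I'll measure the pivot from the plate, the ring centre from the scene view, and the gun.

```bash
cat > h.py <<'E'
from bench import get_state, imaging
import cv2, numpy as np
def params(n):
    p=imaging.camera_params(n); return p["intrinsics"],p["distortion"],p["camera_from_world"]
def ray(p,uv):
    K,d,T=p; n=cv2.undistortPoints(np.array([[uv]],float),K,d)[0,0]
    R=T[:3,:3]; return -R.T@T[:3,3], R.T@np.array([n[0],n[1],1])
def plane(p,uv,z):
    c,v=ray(p,uv); return c+v*(z-c[2])/v[2]
def tri(p1,a,p2,b):
    c1,v1=ray(p1,a); c2,v2=ray(p2,b); s=np.linalg.lstsq(np.c_[v1,-v2],c2-c1,rcond=None)[0]
    P,Q=c1+s[0]*v1,c2+s[1]*v2; return (P+Q)/2,np.linalg.norm(P-Q)
def proj(p,X):
    K,d,T=p; return cv2.projectPoints(np.array(X,float).reshape(-1,3),cv2.Rodrigues(T[:3,:3])[0],T[:3,3],K,d)[0][:,0]
E
python3 - <<'E'
from h import *
T=params("top");S=params("scene")
for n,P,roi in(("top",T,(100,225,225,355)),("scene",S,(200,340,150,315))):
    im=cv2.imread(f"pics/{n}0.png"); y0,y1,x0,x1=roi
    hsv=cv2.cvtColor(im,cv2.COLOR_BGR2HSV); sub=hsv[y0:y1,x0:x1]
    m=((sub[...,1]<45)&(sub[...,2]>110)).astype(np.uint8)
    m=cv2.morphologyEx(m,cv2.MORPH_OPEN,np.ones((5,5)))
    c=max(cv2.findContours(m,0,1)[0],key=cv2.contourArea); h=cv2.convexHull(c)[:,0]+[x0,y0]
    W=np.array([plane(P,p,.070) for p in h])[:,:2]
    # circle fit, robust
    from scipy.optimize import least_squares
    r=least_squares(lambda q:np.hypot(*(W-q[:2]).T)-.162,[*W.mean(0)],loss="soft_l1",f_scale=.002)
    print(n,"pivot",r.x,"med res",np.median(np.abs(r.fun)))
    # dark holes on plate
    q=cv2.cvtColor(im,cv2.COLOR_BGR2GRAY); bh=cv2.morphologyEx(q,cv2.MORPH_BLACKHAT,np.ones((9,9)))
    _,_,st,ce=cv2.connectedComponentsWithStats((bh>45).astype(np.uint8))
    A=[]
    for s_,c_ in zip(st[1:],ce[1:]):
        w=plane(P,c_,.070)[:2]-r.x
        if abs(np.hypot(*w)-.14)<.01 and s_[4]<30: A.append([np.degrees(np.arctan2(w[1],w[0])),np.hypot(*w)*1000])
    print(np.round(sorted(A),1).tolist())
im=cv2.imread("pics/scene0.png"); hsv=cv2.cvtColor(im,cv2.COLOR_BGR2HSV)
m=(hsv[190:225,215:260,1]<150).astype(np.uint8)
cs,hi=cv2.findContours(m,cv2.RETR_CCOMP,cv2.CHAIN_APPROX_NONE)
for c,h in zip(cs,hi[0]):
    if cv2.contourArea(c)>60:
        e=cv2.fitEllipse(c); u=np.array(e[0])+[215,190]; print("ring",h[3],cv2.contourArea(c),u,e[1:],plane(S,u,.137), cv2.boundingRect(c))
print("gun nozzle top", plane(T,(417,160),.237), plane(S,(91,183),.237))
E
```

```text
top pivot [ 0.6703368  -0.05668679] med res 0.001558490398219342
[[-146.0, 139.3], [-125.9, 139.2], [-105.7, 139.4], [-85.8, 139.9], [-65.6, 139.1], [-45.5, 140.8], [-25.5, 139.9], [-5.2, 140.9], [33.9, 140.5], [53.8, 140.4], [73.9, 140.7], [93.8, 140.5], [113.7, 140.5], [133.7, 140.0], [153.5, 140.0], [173.9, 139.4]]
scene pivot [ 0.67228524 -0.05380065] med res 0.0011560464944427723
[[-146.6, 144.6], [-127.5, 143.7], [-107.9, 142.3], [-88.1, 141.5], [-67.7, 139.0], [-47.8, 137.5], [-27.3, 135.9], [-7.2, 134.8], [34.4, 135.3], [55.5, 136.2], [75.8, 137.8], [96.1, 138.9], [115.8, 141.0], [135.6, 143.0], [155.6, 143.9], [174.8, 145.0]]
ring -1 635.0 [236.76875305 212.03482056] ((30.232254028320312, 44.15565872192383), 91.48251342773438) [ 0.55503303 -0.08170041  0.137     ] (0, 5, 45, 30)
ring 0 219.0 [237.10098839 205.06075954] ((13.937671661376953, 20.192691802978516), 100.60136413574219) [ 0.53015779 -0.09039188  0.137     ] (12, 8, 21, 15)
gun nozzle top [ 0.63816305 -0.42224527  0.237     ] [ 0.6501041  -0.40488895  0.237     ]
```

Checks agree: the hole fits give a radius of 140 mm. The missing hole at -166° and the ring at (0.53,-0.09) put the stand's +x axis at 13.9° in the world. The pivot is (0.671,-0.056), and the gun lies on -y, so the target is -0.349. I'll move above the ring and look at the finger profile there.

>>> step_arm --increments '[{"claw": 1,"tx": 0.03,"ty": -0.027,"tz": 0},{"claw": 1,"tx": 0.06,"ty": -0.054},{"claw": 1,"tx": 0.09,"ty": -0.08},{"claw": 1,"tx": 0.12,"ty": -0.107},{"claw": 1,"tx": 0.15,"ty": -0.134},{"claw": 1,"tx": 0.18,"ty": -0.16},{"claw": 1,"tx": 0.21,"ty": -0.187},{"claw": 1,"tx": 0.24,"ty": -0.214}]'

```text
invalid input at $.increments[0]: expected keys claw, tx, ty, tz, spin
```

>>> step_arm --increments '[{"claw": 0.6,"tx": 0.03,"ty": -0.027},{"claw": 0.6,"tx": 0.06,"ty": -0.054},{"claw": 0.6,"tx": 0.09,"ty": -0.08},{"claw": 0.6,"tx": 0.12,"ty": -0.107},{"claw": 0.6,"tx": 0.15,"ty": -0.134},{"claw": 0.6,"tx": 0.18,"ty": -0.16},{"claw": 0.6,"tx": 0.21,"ty": -0.187},{"claw": 0.6,"tx": 0.24,"ty": -0.214}]'

```text
invalid input at $.increments[0]: expected keys claw, tx, ty, tz, spin
```

```bash
python3 - <<'E'
from h import *
s=get_state(); print(s["time"],s["position"],s["tool_rot"],s["joint_positions"],s["grip_width"])
S=params("scene"); t=s["position"]-[0,0,.15]; u=proj(S,[t,t-[0,0,.032]]); print(u)
im=imaging.get_image("scene"); x,y=u[0].astype(int); w=imaging.get_image("wrist")
cr=im[max(0,y-70):y+70,x-65:x+65]; print(x-65,max(0,y-70))
a=cv2.resize(cr,(400,int(400*cr.shape[0]/cr.shape[1])),interpolation=2); b=cv2.resize(w,(400,300)); o=np.zeros((600,800,3),np.uint8); o[:a.shape[0],:400]=a;o[:300,400:]=b
cv2.imwrite("pics/c2.png",o)
E
```

```text
0.15 [ 0.15240971 -0.63171292  0.40391193] [-3.11815184e+00 -3.70978737e-01  4.70630010e-04] [ 1.34810078  0.32163674 -0.07008839  1.4514168   0.02264027  1.37080568
 -0.05689732] 0.9963686797354447
[[123.69624417  76.67054563]
 [126.57693853  85.79589781]]
58 6
```

View pics/c2.png

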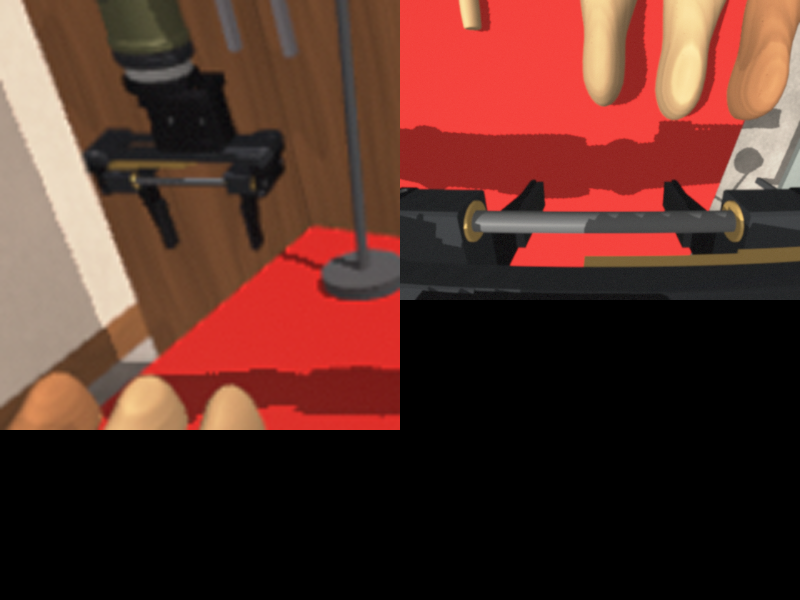

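The move was refused because every row needs all the keys, so this picture only shows the start pose again. The fingertips are at about (170,245) and (258,245) in the crop. I'll repeat the move with complete rows.

>>> step_arm --increments '[{"claw": 1,"tx": 0.03,"ty": -0.027,"tz": 0,"spin": 0},{"claw": 1,"tx": 0.06,"ty": -0.054,"tz": 0,"spin": 0},{"claw": 1,"tx": 0.09,"ty": -0.08,"tz": 0,"spin": 0},{"claw": 1,"tx": 0.12,"ty": -0.107,"tz": 0,"spin": 0},{"claw": 1,"tx": 0.15,"ty": -0.134,"tz": 0,"spin": 0},{"claw": 1,"tx": 0.18,"ty": -0.16,"tz": 0,"spin": 0},{"claw": 1,"tx": 0.21,"ty": -0.187,"tz": 0,"spin": 0},{"claw": 1,"tx": 0.24,"ty": -0.214,"tz": 0,"spin": 0}]'

```text
time: 0.92
position: [0.3363, -0.3657, 0.4049]
tool_rot: [3.119, 0.371, 0.0]
ft_force: [0.9, -0.3, -0.4]
grip_width: 1.0
```

>>> step_arm --increments '[{"claw": 0.6,"tx": 0.03,"ty": -0.027,"tz": 0,"spin": 0},{"claw": 0.6,"tx": 0.06,"ty": -0.054,"tz": 0,"spin": 0},{"claw": 0.6,"tx": 0.09,"ty": -0.08,"tz": 0,"spin": 0},{"claw": 0.6,"tx": 0.12,"ty": -0.107,"tz": 0,"spin": 0},{"claw": 0.6,"tx": 0.15,"ty": -0.134,"tz": 0,"spin": 0},{"claw": 0.6,"tx": 0.18,"ty": -0.16,"tz": 0,"spin": 0},{"claw": 0.6,"tx": 0.21,"ty": -0.187,"tz": 0,"spin": 0},{"claw": 0.6,"tx": 0.24,"ty": -0.214,"tz": 0,"spin": 0}]'

```text
time: 1.58
position: [0.5193, -0.1015, 0.405]
tool_rot: [3.119, 0.37, 0.001]
ft_force: [0.3, -0.9, -0.2]
grip_width: 0.607
```

```bash
python3 - <<'E'
from h import *
s=get_state(); print(s["time"],s["position"],s["tool_rot"],s["joint_positions"],s["grip_width"])
S=params("scene"); t=s["position"]-[0,0,.15]; u=proj(S,[t,t-[0,0,.032]]); print(u)
im=imaging.get_image("scene"); x,y=u[0].astype(int); w=imaging.get_image("wrist")
x0,y0=max(0,x-65),max(0,y-70); cr=im[y0:y0+140,x0:x0+130]; print(x0,y0)
a=cv2.resize(cr,(400,int(400*cr.shape[0]/cr.shape[1])),interpolation=2); b=cv2.resize(w,(400,300)); o=np.zeros((450,800,3),np.uint8); o[:a.shape[0],:400]=a;o[:300,400:]=b
cv2.imwrite("pics/c3.png",o)
E
```

```text
1.5833 [ 0.51927148 -0.10146633  0.40503259] [3.11885214e+00 3.70335625e-01 8.37930485e-04] [ 0.72311221  0.09947556 -0.61474881  1.73164202  0.0597473   1.32830542
 -1.23804647] 0.606575088459165
[[229.93260766 165.48026062]
 [231.29996357 175.89663493]]
164 95
```

View pics/c3.png

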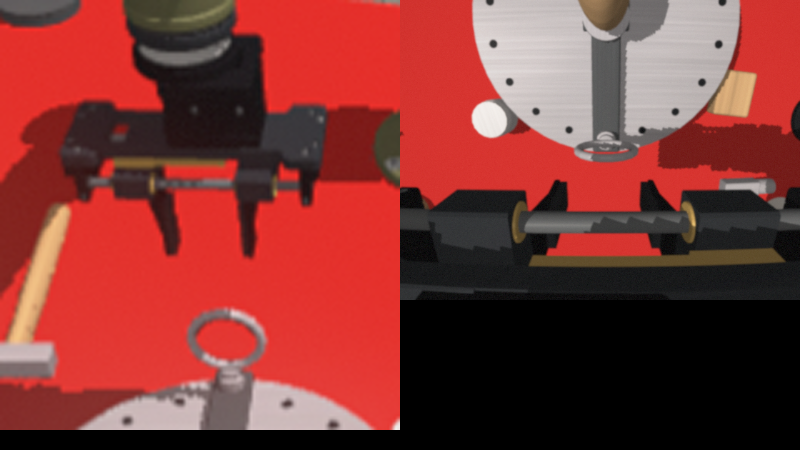

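The picture shows the fingers almost upright, so there is no hook shape at the tips. The ring is below them at about (228,340). Next I'll shut the gripper to look for a hollow above the pads. I'll also check how the arm handles a pose near its inner reach limit, and whether the tool tilts there.

>>> step_arm --increments '[{"claw": 0,"tx": -0.04,"ty": 0,"tz": 0,"spin": 0},{"claw": 0,"tx": -0.08,"ty": 0,"tz": 0,"spin": 0},{"claw": 0,"tx": -0.12,"ty": 0,"tz": 0,"spin": 0},{"claw": 0,"tx": -0.16,"ty": 0,"tz": 0,"spin": 0},{"claw": 0,"tx": -0.2,"ty": 0,"tz": 0,"spin": 0},{"claw": 0,"tx": -0.24,"ty": 0,"tz": 0,"spin": 0},{"claw": 0,"tx": -0.24,"ty": 0,"tz": 0,"spin": 0},{"claw": 0,"tx": -0.24,"ty": 0,"tz": 0,"spin": 0}]'

```text
time: 2.35
position: [0.311, -0.1694, 0.3928]
tool_rot: [-3.107, -0.345, 0.044]
ft_force: [-1.3, -0.2, 0.1]
grip_width: 0.08
```

```bash
python3 - <<'E'
from h import *
s=get_state(); print(s["time"],s["position"],s["tool_rot"],s["joint_positions"],s["grip_width"])
R=cv2.Rodrigues(s["tool_rot"])[0]; print("tool z",R[:,2])
w=imaging.get_image("wrist"); cv2.imwrite("pics/w4.png",w)
T=np.eye(4);T[:3,:3]=R;T[:3,3]=s["position"]
print("cam_from_tool",imaging.camera_params("wrist")["camera_from_world"]@T)
E
```

```text
2.35 [ 0.31100228 -0.1694048   0.39278051] [-3.10741735 -0.34503696  0.04426177] [ 0.60327523 -0.30117629 -0.14674372  2.10025914 -0.04122125  1.3714459
 -0.87708028] 0.07992853830955354
tool z [-0.0297629   0.01154878 -0.99949027]
cam_from_tool [[ 2.71424430e-03  9.99985594e-01  4.63082755e-03 -7.64818517e-04]
 [-9.58693480e-01  3.91925800e-03 -2.84414225e-01  8.15100413e-02]
 [-2.84428277e-01 -3.66757449e-03  9.58690307e-01  1.74080750e-03]
 [ 0.00000000e+00  0.00000000e+00  0.00000000e+00  1.00000000e+00]]
```

View pics/w4.png

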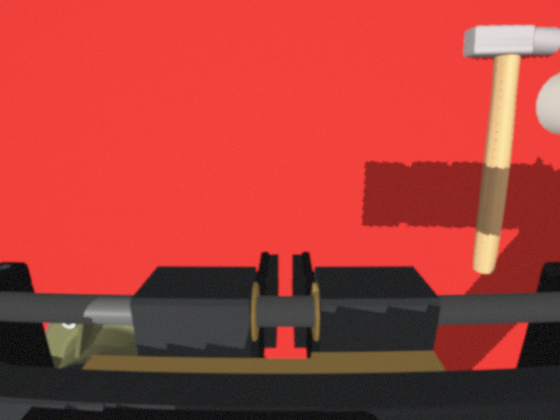

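The tool does tilt when it is commanded past its reach, by 1.8° here. The picture shows a gap between the nearly shut fingers at about (287,260). Next I'll check whether the tilt stays in the commanded pose when moving back out.

>>> step_arm --increments '[{"claw": 0,"tx": 0.04,"ty": 0,"tz": 0,"spin": 0},{"claw": 0,"tx": 0.08,"ty": 0,"tz": 0,"spin": 0},{"claw": 0,"tx": 0.12,"ty": 0,"tz": 0,"spin": 0},{"claw": 0,"tx": 0.12,"ty": 0,"tz": 0,"spin": 0},{"claw": 0,"tx": 0.12,"ty": 0,"tz": 0,"spin": 0}]'

```text
time: 2.82
position: [0.4331, -0.1358, 0.3897]
tool_rot: [-3.097, -0.377, 0.04]
ft_force: [0.3, -0.1, 0.4]
grip_width: 0.002
```

```bash
python3 - <<'E'
from h import *
s=get_state(); print(s["time"],s["position"],s["tool_rot"],s["joint_positions"],s["grip_width"])
R=cv2.Rodrigues(s["tool_rot"])[0]; print("tool z",R[:,2])
E
```

```text
2.8167 [ 0.43311916 -0.13579874  0.38968385] [-3.09675323 -0.37664633  0.04016418] [ 0.4958075  -0.06692561 -0.23453331  1.9129868  -0.02690357  1.32581189
 -1.05975916] 0.0015571091798430986
tool z [-0.02818095  0.0184892  -0.99943183]
```

The tilt stays in the commanded pose, so pushing past the outer reach limit should build up an outward tilt, with the fingers pointing towards the ring. I'll move out high above the last and push there.

>>> step_arm --increments '[{"claw": 0,"tx": 0.03,"ty": -0.01,"tz": -0.02,"spin": 0},{"claw": 0,"tx": 0.07,"ty": -0.02,"tz": -0.03,"spin": 0},{"claw": 0,"tx": 0.11,"ty": -0.03,"tz": -0.03,"spin": 0},{"claw": 0,"tx": 0.15,"ty": -0.04,"tz": -0.03,"spin": 0},{"claw": 0,"tx": 0.19,"ty": -0.05,"tz": -0.03,"spin": 0},{"claw": 0,"tx": 0.23,"ty": -0.06,"tz": -0.03,"spin": 0},{"claw": 0,"tx": 0.27,"ty": -0.07,"tz": -0.03,"spin": 0},{"claw": 0,"tx": 0.31,"ty": -0.08,"tz": -0.03,"spin": 0}]'

```text
time: 3.48
position: [0.7155, 0.0134, 0.4158]
tool_rot: [-3.101, -0.369, 0.039]
ft_force: [1.0, 0.1, 1.0]
grip_width: 0.006
```

>>> step_arm --increments '[{"claw": 0,"tx": 0.04,"ty": -0.01,"tz": 0,"spin": 0},{"claw": 0,"tx": 0.08,"ty": -0.02,"tz": 0,"spin": 0},{"claw": 0,"tx": 0.12,"ty": -0.03,"tz": 0,"spin": 0},{"claw": 0,"tx": 0.16,"ty": -0.04,"tz": 0,"spin": 0},{"claw": 0,"tx": 0.2,"ty": -0.04,"tz": 0,"spin": 0},{"claw": 0,"tx": 0.24,"ty": -0.04,"tz": 0,"spin": 0},{"claw": 0,"tx": 0.28,"ty": -0.04,"tz": 0,"spin": 0},{"claw": 0,"tx": 0.32,"ty": -0.04,"tz": 0,"spin": 0}]'

```text
time: 4.15
position: [0.9054, 0.1154, 0.409]
tool_rot: [3.108, 0.421, -0.008]
ft_force: [-0.4, 1.2, -0.3]
grip_width: 0.005
```

```bash
cat > st.py <<'E'
from h import *
s=get_state(); R=cv2.Rodrigues(s["tool_rot"])[0]
print("t",round(s["time"],2),"pos",s["position"].round(4),"j",s["joint_positions"].round(3),"F",s["ft_force"].round(1))
z=R[:,2]; print("R cols",R.T.round(3).tolist(),"tilt",round(np.degrees(np.arccos(-z[2])),1),"az",round(np.degrees(np.arctan2(z[1],z[0])),1),"tip",(s["position"]+.182*z).round(4))
E
python3 st.py
```

```text
t 4.15 pos [0.9054 0.1154 0.409 ] j [-0.1    1.131 -0.626  0.168  0.593  1.878 -1.503] F [-0.4  1.2 -0.3]
R cols [[0.964, 0.266, -0.006], [0.266, -0.964, 0.004], [-0.004, -0.006, -1.0]] tilt 0.4 az -127.4 tip [0.9046 0.1144 0.227 ]
```

The tilt changed by only about 1.5° in that call. Next I'll find out whether one-row calls give the same gain each.

>>> step_arm --increments '[{"claw": 0,"tx": 0.3,"ty": 0,"tz": 0,"spin": 0}]'

```text
time: 4.23
position: [0.9068, 0.1252, 0.4131]
tool_rot: [3.106, 0.447, 0.019]
ft_force: [0.1, 2.3, 1.5]
grip_width: 0.004
```

>>> step_arm --increments '[{"claw": 0,"tx": 0.3,"ty": 0,"tz": 0,"spin": 0}]'

```text
time: 4.32
position: [0.9145, 0.1408, 0.4094]
tool_rot: [-3.064, -0.467, -0.066]
ft_force: [-0.5, 1.2, 20.4]
grip_width: 0.003
```

>>> step_arm --increments '[{"claw": 0,"tx": 0.3,"ty": 0,"tz": 0,"spin": 0}]'

```text
time: 4.4
position: [0.9226, 0.1497, 0.394]
tool_rot: [-3.077, -0.47, -0.096]
ft_force: [0.3, 1.8, -1.6]
grip_width: 0.009
```

>>> step_arm --increments '[{"claw": 0,"tx": 0.3,"ty": 0,"tz": 0,"spin": 0}]'

```text
time: 4.48
position: [0.9306, 0.1511, 0.3872]
tool_rot: [-3.091, -0.458, -0.143]
ft_force: [-0.3, -0.3, -0.2]
grip_width: 0.003
```

```bash
python3 st.py
```

```text
t 4.48 pos [0.9306 0.1511 0.3872] j [-0.177  1.201 -0.291  0.062  0.276  1.79  -1.475] F [-0.3 -0.3 -0.2]
R cols [[0.953, 0.288, 0.092], [0.29, -0.957, 0.0], [0.089, 0.026, -0.996]] tilt 5.3 az 16.6 tip [0.9468 0.1559 0.206 ]
```

One-row calls tilt it outward by 2–3° each, so I'll continue.

>>> step_arm --increments '[{"claw": 0,"tx": 0.3,"ty": 0,"tz": 0,"spin": 0}]'

```text
time: 4.57
position: [0.9378, 0.1542, 0.3825]
tool_rot: [-3.097, -0.451, -0.191]
ft_force: [-0.0, -0.8, -0.1]
grip_width: 0.003
```

>>> step_arm --increments '[{"claw": 0,"tx": 0.3,"ty": 0,"tz": 0,"spin": 0}]'

```text
time: 4.65
position: [0.9446, 0.1591, 0.3781]
tool_rot: [-3.096, -0.448, -0.239]
ft_force: [-0.6, 0.6, -0.6]
grip_width: 0.004
```

>>> step_arm --increments '[{"claw": 0,"tx": 0.3,"ty": 0,"tz": 0,"spin": 0}]'

```text
time: 4.73
position: [0.9509, 0.1646, 0.3743]
tool_rot: [-3.093, -0.447, -0.285]
ft_force: [0.3, -0.7, -0.2]
grip_width: 0.005
```

>>> step_arm --increments '[{"claw": 0,"tx": 0.3,"ty": 0,"tz": 0,"spin": 0}]'

```text
time: 4.82
position: [0.9568, 0.17, 0.3715]
tool_rot: [-3.088, -0.445, -0.332]
ft_force: [0.5, -0.5, 0.1]
grip_width: 0.009
```

>>> step_arm --increments '[{"claw": 0,"tx": 0.3,"ty": 0,"tz": 0,"spin": 0}]'

```text
time: 4.9
position: [0.9624, 0.1754, 0.3698]
tool_rot: [-3.082, -0.444, -0.379]
ft_force: [-0.7, 0.1, 0.7]
grip_width: 0.004
```

>>> step_arm --increments '[{"claw": 0,"tx": 0.3,"ty": 0,"tz": 0,"spin": 0}]'

```text
time: 4.98
position: [0.9677, 0.1806, 0.3691]
tool_rot: [-3.075, -0.443, -0.425]
ft_force: [0.1, -0.7, -0.1]
grip_width: 0.006
```

```bash
python3 st.py
```

```text
t 4.98 pos [0.9677 0.1806 0.3691] j [-0.232  1.242  0.652  0.06  -0.632  1.58  -1.477] F [ 0.1 -0.7 -0.1]
R cols [[0.923, 0.276, 0.267], [0.278, -0.96, 0.033], [0.265, 0.044, -0.963]] tilt 15.6 az 9.4 tip [1.0159 0.1885 0.1938]
```

>>> step_arm --increments '[{"claw": 0,"tx": 0.3,"ty": 0,"tz": 0,"spin": 0}]'

```text
time: 5.07
position: [0.9726, 0.1856, 0.3696]
tool_rot: [-3.067, -0.442, -0.472]
ft_force: [0.1, 0.1, 0.4]
grip_width: 0.007
```

>>> step_arm --increments '[{"claw": 0,"tx": 0.3,"ty": 0,"tz": 0,"spin": 0}]'

```text
time: 5.15
position: [0.9772, 0.1904, 0.3711]
tool_rot: [-3.058, -0.441, -0.518]
ft_force: [-0.6, -0.4, -0.0]
grip_width: 0.007
```

>>> step_arm --increments '[{"claw": 0,"tx": 0.3,"ty": 0,"tz": 0,"spin": 0}]'

```text
time: 5.23
position: [0.9815, 0.1951, 0.3736]
tool_rot: [-3.049, -0.44, -0.564]
ft_force: [-0.3, 0.7, 0.0]
grip_width: 0.003
```

>>> step_arm --increments '[{"claw": 0,"tx": 0.3,"ty": 0,"tz": 0,"spin": 0}]'

```text
time: 5.32
position: [0.9854, 0.1996, 0.3772]
tool_rot: [-3.038, -0.439, -0.61]
ft_force: [-0.2, -0.7, 0.5]
grip_width: 0.006
```

>>> step_arm --increments '[{"claw": 0,"tx": 0.3,"ty": 0,"tz": 0,"spin": 0}]'

```text
time: 5.4
position: [0.9891, 0.2039, 0.3816]
tool_rot: [-3.027, -0.437, -0.656]
ft_force: [0.1, 0.3, 0.1]
grip_width: 0.008
```

>>> step_arm --increments '[{"claw": 0,"tx": 0.3,"ty": 0,"tz": 0,"spin": 0}]'

```text
time: 5.48
position: [0.9923, 0.208, 0.387]
tool_rot: [-3.015, -0.436, -0.701]
ft_force: [0.8, 0.7, 0.4]
grip_width: 0.005
```

>>> step_arm --increments '[{"claw": 0,"tx": 0.3,"ty": 0,"tz": 0,"spin": 0}]'

```text
time: 5.57
position: [0.9953, 0.2119, 0.3932]
tool_rot: [-3.002, -0.434, -0.745]
ft_force: [0.6, -1.0, -0.2]
grip_width: 0.008
```

>>> step_arm --increments '[{"claw": 0,"tx": 0.3,"ty": 0,"tz": 0,"spin": 0}]'

```text
time: 5.65
position: [0.9979, 0.2157, 0.4004]
tool_rot: [-2.989, -0.433, -0.789]
ft_force: [-0.1, 0.2, 0.2]
grip_width: 0.002
```

```bash
python3 st.py
```

```text
t 5.65 pos [0.9979 0.2157 0.4004] j [-0.267  1.241  1.098  0.059 -1.066  1.362 -1.494] F [-0.1  0.2  0.2]
R cols [[0.834, 0.261, 0.487], [0.271, -0.961, 0.051], [0.481, 0.089, -0.872]] tilt 29.3 az 10.5 tip [1.0855 0.2319 0.2417]
```

The tilt is now 29° at azimuth 10.5°. A planar arm estimate says about 32° is still reachable at the ring, so I'll do two more pushes and then work out the traverse.

>>> step_arm --increments '[{"claw": 0,"tx": 0.3,"ty": 0,"tz": 0,"spin": 0}]'

```text
time: 5.73
position: [1.0002, 0.2193, 0.4083]
tool_rot: [-2.975, -0.431, -0.833]
ft_force: [0.4, 1.2, -0.0]
grip_width: 0.001
```

>>> step_arm --increments '[{"claw": 0,"tx": 0.3,"ty": 0,"tz": 0,"spin": 0}]'

```text
time: 5.82
position: [1.0022, 0.2227, 0.4171]
tool_rot: [-2.96, -0.429, -0.877]
ft_force: [-0.5, -0.1, -0.8]
grip_width: 0.004
```

```bash
python3 st.py; cat > go.py <<'E'
import sys
from h import *
# tip target in ring frame: u along arm towards pivot (arm angle deg as 4th), v left, z ; prints tool shift
s=get_state(); R=cv2.Rodrigues(s["tool_rot"])[0]; tip=s["position"]+.182*R[:,2]
PIV=np.array([.671,-.0562])
def ring(q=0.):
    a=np.radians(13.9)+q; U=np.array([np.cos(a),np.sin(a)]); return PIV-.14*U,U
def show(u,v,z,q=0.):
    c,U=ring(q); w=np.r_[c+u*U+v*np.array([-U[1],U[0]]),z]
    print("target",(u,v,z,q),"world tip",w.round(4),"tool shift",(R.T@(w-tip)).round(4))
c,U=ring(); d=tip[:2]-c; print("tip now u,v,z",round(d@U,4),round(d@[-U[1],U[0]],4),round(tip[2],4))
if __name__=="__main__":
    for a in sys.argv[1:]: show(*map(float,a.split(",")))
E
python3 go.py -.06,0,.28 -.06,0,.2 -.06,0,.128
```

```text
t 5.82 pos [1.0022 0.2227 0.4171] j [-0.274  1.23   1.137  0.059 -1.102  1.316 -1.5  ] F [-0.5 -0.1 -0.8]
R cols [[0.804, 0.254, 0.538], [0.268, -0.962, 0.054], [0.531, 0.101, -0.841]] tilt 32.7 az 10.8 tip [1.0988 0.2411 0.2639]
tip now u,v,z 0.6266 0.1858 0.2639
target (-0.06, 0.0, 0.28, 0.0) world tip [ 0.4769 -0.1042  0.28  ] tool shift [-0.5791  0.1661 -0.3785]
target (-0.06, 0.0, 0.2, 0.0) world tip [ 0.4769 -0.1042  0.2   ] tool shift [-0.6222  0.1618 -0.3112]
target (-0.06, 0.0, 0.128, 0.0) world tip [ 0.4769 -0.1042  0.128 ] tool shift [-0.6609  0.158  -0.2506]
```

>>> step_arm --increments '[{"claw": 0,"tx": -0.02,"ty": 0.006,"tz": -0.025,"spin": 0},{"claw": 0,"tx": -0.045,"ty": 0.014,"tz": -0.045,"spin": 0},{"claw": 0,"tx": -0.075,"ty": 0.023,"tz": -0.065,"spin": 0},{"claw": 0,"tx": -0.105,"ty": 0.032,"tz": -0.085,"spin": 0},{"claw": 0,"tx": -0.135,"ty": 0.041,"tz": -0.105,"spin": 0},{"claw": 0,"tx": -0.165,"ty": 0.05,"tz": -0.125,"spin": 0},{"claw": 0,"tx": -0.195,"ty": 0.059,"tz": -0.145,"spin": 0},{"claw": 0,"tx": -0.225,"ty": 0.068,"tz": -0.165,"spin": 0}]'

```text
time: 6.48
position: [0.7797, 0.0997, 0.4361]
tool_rot: [-2.959, -0.429, -0.872]
ft_force: [-0.4, -0.4, 2.3]
grip_width: 0.002
```

```bash
python3 st.py; python3 go.py -.06,0,.28
```

```text
t 6.48 pos [0.7797 0.0997 0.4361] j [-0.912  0.656  1.202  1.378 -0.884  1.001 -0.943] F [-0.4 -0.4  2.3]
R cols [[0.805, 0.254, 0.536], [0.27, -0.962, 0.051], [0.528, 0.103, -0.843]] tilt 32.6 az 11.1 tip [0.8759 0.1185 0.2827]
tip now u,v,z 0.3808 0.1204 0.2827
target (-0.06, 0.0, 0.28, 0.0) world tip [ 0.4769 -0.1042  0.28  ] tool shift [-0.3794  0.1065 -0.2314]
```

>>> step_arm --increments '[{"claw": 0,"tx": -0.03,"ty": 0.009,"tz": -0.019,"spin": 0},{"claw": 0,"tx": -0.06,"ty": 0.018,"tz": -0.038,"spin": 0},{"claw": 0,"tx": -0.09,"ty": 0.027,"tz": -0.056,"spin": 0},{"claw": 0,"tx": -0.12,"ty": 0.036,"tz": -0.075,"spin": 0},{"claw": 0,"tx": -0.15,"ty": 0.045,"tz": -0.094,"spin": 0},{"claw": 0,"tx": -0.18,"ty": 0.053,"tz": -0.112,"spin": 0},{"claw": 0,"tx": -0.21,"ty": 0.061,"tz": -0.13,"spin": 0},{"claw": 0,"tx": -0.24,"ty": 0.069,"tz": -0.147,"spin": 0}]'

```text
time: 7.15
position: [0.5487, -0.0294, 0.4359]
tool_rot: [-2.956, -0.434, -0.875]
ft_force: [-14.9, 6.7, 19.1]
grip_width: 0.009
```

```bash
python3 st.py; python3 go.py -.06,0,.28 -.06,0,.2
```

```text
t 7.15 pos [ 0.5487 -0.0294  0.4359] j [-1.126 -0.302  1.011  1.939  0.254  0.803 -1.464] F [-14.9   6.7  19.1]
R cols [[0.803, 0.257, 0.538], [0.273, -0.961, 0.052], [0.53, 0.105, -0.842]] tilt 32.7 az 11.2 tip [ 0.6452 -0.0103  0.2827]
tip now u,v,z 0.1259 0.0508 0.2827
target (-0.06, 0.0, 0.28, 0.0) world tip [ 0.4769 -0.1042  0.28  ] tool shift [-0.1607  0.0442 -0.0968]
target (-0.06, 0.0, 0.2, 0.0) world tip [ 0.4769 -0.1042  0.2   ] tool shift [-0.2038  0.0401 -0.0294]
```

Joint 2 is at its lower limit because of the swivel. The force is probably from the sudden stop, so I'll continue slowly and watch it.

>>> step_arm --increments '[{"claw": 0,"tx": 0,"ty": 0,"tz": 0,"spin": 0},{"claw": 0,"tx": -0.015,"ty": 0.004,"tz": -0.009,"spin": 0},{"claw": 0,"tx": -0.03,"ty": 0.008,"tz": -0.018,"spin": 0},{"claw": 0,"tx": -0.045,"ty": 0.012,"tz": -0.027,"spin": 0},{"claw": 0,"tx": -0.06,"ty": 0.016,"tz": -0.036,"spin": 0},{"claw": 0,"tx": -0.075,"ty": 0.02,"tz": -0.045,"spin": 0},{"claw": 0,"tx": -0.09,"ty": 0.024,"tz": -0.054,"spin": 0}]'

```text
time: 7.73
position: [0.4669, -0.0765, 0.4366]
tool_rot: [-2.958, -0.426, -0.876]
ft_force: [0.2, 0.2, 0.7]
grip_width: 0.006
```

```bash
python3 st.py; python3 go.py -.06,0,.28 -.06,0,.2
```

```text
t 7.73 pos [ 0.4669 -0.0765  0.4366] j [-0.218 -0.302  0.331  2.057 -0.099  0.827 -1.112] F [0.2 0.2 0.7]
R cols [[0.804, 0.252, 0.538], [0.268, -0.962, 0.051], [0.531, 0.103, -0.841]] tilt 32.7 az 11.0 tip [ 0.5635 -0.0578  0.2835]
tip now u,v,z 0.0353 0.0242 0.2835
target (-0.06, 0.0, 0.28, 0.0) world tip [ 0.4769 -0.1042  0.28  ] tool shift [-0.0833  0.0213 -0.0478]
target (-0.06, 0.0, 0.2, 0.0) world tip [ 0.4769 -0.1042  0.2   ] tool shift [-0.1263  0.0172  0.0195]
```

>>> step_arm --increments '[{"claw": 0,"tx": -0.016,"ty": 0.002,"tz": 0.001,"spin": 0},{"claw": 0,"tx": -0.032,"ty": 0.004,"tz": 0.003,"spin": 0},{"claw": 0,"tx": -0.05,"ty": 0.007,"tz": 0.006,"spin": 0},{"claw": 0,"tx": -0.07,"ty": 0.009,"tz": 0.009,"spin": 0},{"claw": 0,"tx": -0.09,"ty": 0.012,"tz": 0.012,"spin": 0},{"claw": 0,"tx": -0.11,"ty": 0.015,"tz": 0.016,"spin": 0},{"claw": 0,"tx": -0.126,"ty": 0.017,"tz": 0.02,"spin": 0},{"claw": 0,"tx": -0.126,"ty": 0.017,"tz": 0.02,"spin": 0}]'

```text
time: 8.4
position: [0.3952, -0.1321, 0.3436]
tool_rot: [-2.955, -0.423, -0.854]
ft_force: [-0.4, -0.8, -0.0]
grip_width: 0.005
```

```bash
python3 st.py; python3 go.py -.06,0,.13 -.03,0,.13; python3 - <<'E'
from h import *
s=get_state();R=cv2.Rodrigues(s["tool_rot"])[0]
w=imaging.get_image("wrist");P=params("wrist");sc=imaging.get_image("scene");S=params("scene")
from go import ring
c,U=ring(); 
print("wrist proj ring ctr,top,tip,tip+20fwd",proj(P,[[*c,.137],[*c,.168],s["position"]+.182*R[:,2]]).round(1).tolist())
u=proj(S,[[*c,.137],s["position"]+.182*R[:,2]]);print("scene",u.round(1).tolist())
x,y=u[0].astype(int); x0,y0=x-65,y-70; print(x0,y0)
a=cv2.resize(sc[y0:y0+130,x0:x0+130],(420,420),interpolation=2)
o=np.zeros((420,800,3),np.uint8);o[:,:420]=a;o[:285,420:]=cv2.resize(w,(380,285));cv2.imwrite("pics/c5.png",o); cv2.imwrite("pics/w5.png",w)
E
```

```text
t 8.4 pos [ 0.3952 -0.1321  0.3436] j [ 0.642 -0.302 -0.21   2.257 -0.553  0.789 -0.542] F [-0.4 -0.8 -0. ]
R cols [[0.812, 0.249, 0.528], [0.269, -0.962, 0.04], [0.518, 0.11, -0.848]] tilt 32.0 az 12.0 tip [ 0.4896 -0.1121  0.1892]
tip now u,v,z -0.0495 -0.0107 0.1892
target (-0.06, 0.0, 0.13, 0.0) world tip [ 0.4769 -0.1042  0.13  ] tool shift [-0.0397 -0.0133  0.0445]
target (-0.03, 0.0, 0.13, 0.0) world tip [ 0.506 -0.097  0.13 ] tool shift [-0.0143 -0.0124  0.0604]
tip now u,v,z -0.0459 -0.0103 0.1931
wrist proj ring ctr,top,tip,tip+20fwd [[268.6, 211.6], [268.3, 197.6], [284.4, 275.5]]
scene [[236.6, 206.3], [233.1, 178.6]]
171 136
```

View pics/c5.png

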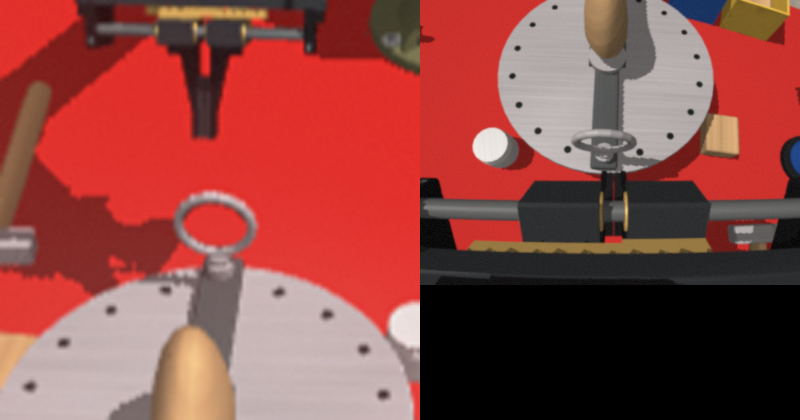

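The wrist view shows the ring centred at about (270,209), against a prediction of (268.6,211.6), so the ring position is confirmed. The closed fingertips sit about 10 mm to its right, at about (283,270). I'll lower in front of the ring and centre.

>>> step_arm --increments '[{"claw": 0,"tx": 0,"ty": -0.004,"tz": 0.008,"spin": 0},{"claw": 0,"tx": -0.003,"ty": -0.007,"tz": 0.018,"spin": 0},{"claw": 0,"tx": -0.007,"ty": -0.01,"tz": 0.028,"spin": 0},{"claw": 0,"tx": -0.011,"ty": -0.012,"tz": 0.038,"spin": 0},{"claw": 0,"tx": -0.015,"ty": -0.012,"tz": 0.048,"spin": 0},{"claw": 0,"tx": -0.018,"ty": -0.012,"tz": 0.056,"spin": 0},{"claw": 0,"tx": -0.018,"ty": -0.012,"tz": 0.056,"spin": 0}]'

```text
time: 9.08
position: [0.41, -0.1159, 0.2882]
tool_rot: [-2.951, -0.434, -0.858]
ft_force: [-0.0, 0.4, -0.0]
grip_width: 0.004
```

```bash
python3 st.py; python3 go.py -.03,0,.13 0.002,0,.128
```

```text
t 9.08 pos [ 0.41   -0.1159  0.2882] j [ 0.599 -0.214 -0.239  2.313 -0.6    0.632 -0.508] F [-0.   0.4 -0. ]
R cols [[0.808, 0.256, 0.531], [0.276, -0.96, 0.041], [0.52, 0.113, -0.846]] tilt 32.2 az 12.3 tip [ 0.5047 -0.0952  0.1341]
tip now u,v,z -0.0308 0.0021 0.1341
target (-0.03, 0.0, 0.13, 0.0) world tip [ 0.506 -0.097  0.13 ] tool shift [-0.0016  0.0019  0.004 ]
target (0.002, 0.0, 0.128, 0.0) world tip [ 0.537  -0.0894  0.128 ] tool shift [0.0244 0.003  0.0227]
```

>>> step_arm --increments '[{"claw": 0,"tx": 0.002,"ty": 0.002,"tz": 0.006,"spin": 0},{"claw": 0,"tx": 0.006,"ty": 0.003,"tz": 0.009,"spin": 0},{"claw": 0,"tx": 0.011,"ty": 0.003,"tz": 0.013,"spin": 0},{"claw": 0,"tx": 0.016,"ty": 0.003,"tz": 0.017,"spin": 0},{"claw": 0,"tx": 0.021,"ty": 0.003,"tz": 0.021,"spin": 0},{"claw": 0,"tx": 0.026,"ty": 0.003,"tz": 0.024,"spin": 0},{"claw": 0,"tx": 0.026,"ty": 0.003,"tz": 0.024,"spin": 0}]'

```text
time: 9.67
position: [0.4443, -0.1107, 0.2824]
tool_rot: [-2.952, -0.432, -0.858]
ft_force: [-0.7, 0.6, 0.2]
grip_width: 0.003
```

```bash
python3 st.py; python3 go.py .004,0,.136 .004,0,.15; python3 - <<'E'
from h import *
w=imaging.get_image("wrist");sc=imaging.get_image("scene")
a=cv2.resize(sc[136:266,171:301],(420,420),interpolation=2)
o=np.zeros((420,800,3),np.uint8);o[:,:420]=a;o[:380,420:]=cv2.resize(w[130:330,180:380],(380,380),interpolation=2);cv2.imwrite("pics/c6.png",o)
E
```

```text
t 9.67 pos [ 0.4443 -0.1107  0.2824] j [ 0.589 -0.131 -0.28   2.259 -0.57   0.581 -0.564] F [-0.7  0.6  0.2]
R cols [[0.809, 0.254, 0.531], [0.274, -0.961, 0.042], [0.52, 0.112, -0.847]] tilt 32.2 az 12.1 tip [ 0.539  -0.0903  0.1283]
tip now u,v,z 0.0037 -0.0014 0.1283
target (0.004, 0.0, 0.136, 0.0) world tip [ 0.539  -0.0889  0.136 ] tool shift [ 0.0045 -0.0011 -0.0064]
target (0.004, 0.0, 0.15, 0.0) world tip [ 0.539  -0.0889  0.15  ] tool shift [ 0.0119 -0.0005 -0.0182]
```

View pics/c6.png

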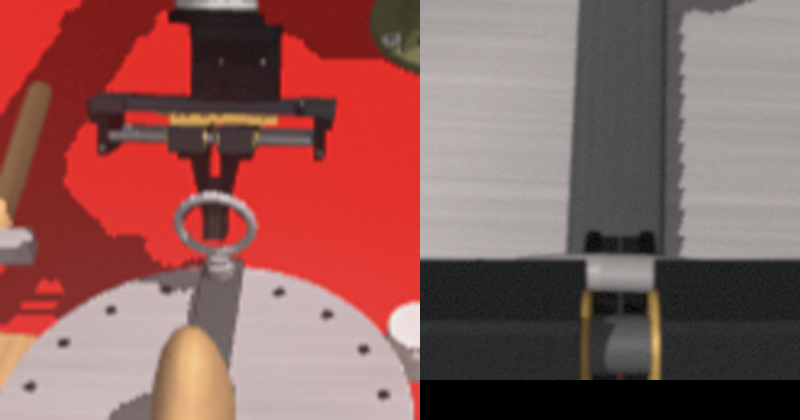

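The fingertips are through the ring: the tips show at about (620,240) beyond the ring's top, which is at (620,272). Now I'll lift straight up, in small stages and watching the force.

>>> step_arm --increments '[{"claw": 0,"tx": 0.0016,"ty": 0,"tz": -0.0025,"spin": 0},{"claw": 0,"tx": 0.0032,"ty": 0,"tz": -0.0051,"spin": 0},{"claw": 0,"tx": 0.0048,"ty": 0,"tz": -0.0076,"spin": 0},{"claw": 0,"tx": 0.0048,"ty": 0,"tz": -0.0076,"spin": 0}]'

```text
time: 10.1
position: [0.4429, -0.1106, 0.2913]
tool_rot: [-2.953, -0.431, -0.857]
ft_force: [-3.9, -0.5, -4.9]
grip_width: 0.003
```

>>> step_arm --increments '[{"claw": 0,"tx": 0.0016,"ty": 0,"tz": -0.0025,"spin": 0},{"claw": 0,"tx": 0.0032,"ty": 0,"tz": -0.0051,"spin": 0},{"claw": 0,"tx": 0.0032,"ty": 0,"tz": -0.0051,"spin": 0}]'

```text
time: 10.35
position: [0.4429, -0.1105, 0.2974]
tool_rot: [-2.953, -0.431, -0.857]
ft_force: [-6.1, -2.3, -6.1]
grip_width: 0.003
```

```bash
python3 st.py; python3 go.py
```

```text
t 10.35 pos [ 0.4429 -0.1105  0.2974] j [ 0.594 -0.157 -0.281  2.246 -0.553  0.618 -0.589] F [-6.1 -2.3 -6.1]
R cols [[0.809, 0.254, 0.53], [0.274, -0.961, 0.042], [0.52, 0.111, -0.847]] tilt 32.1 az 12.1 tip [ 0.5375 -0.0902  0.1433]
tip now u,v,z 0.0022 -0.0009 0.1433
```

>>> step_arm --increments '[{"claw": 0,"tx": 0.0011,"ty": 0,"tz": -0.0017,"spin": 0},{"claw": 0,"tx": 0.0021,"ty": 0,"tz": -0.0034,"spin": 0},{"claw": 0,"tx": 0.0021,"ty": 0,"tz": -0.0034,"spin": 0}]'

```text
time: 10.6
position: [0.4428, -0.1103, 0.3013]
tool_rot: [-2.953, -0.431, -0.857]
ft_force: [-5.1, -2.9, -6.1]
grip_width: 0.005
```

```bash
python3 st.py; python3 go.py; python3 - <<'E'
from h import *
from go import ring
c,U=ring(); S=params("scene"); im=imaging.get_image("scene"); cv2.imwrite("pics/s7.png",im); old=cv2.imread("pics/scene0.png")
print("pred top-of-ring px for lift 0,12,16,20:",proj(S,[[*c,.172+l] for l in(0,.012,.016,.02)]).round(1).tolist())
x=slice(228,247); y=slice(180,225)
T=old[y,x].astype(np.float32).mean(2); 
# ring lower part (visible on red both times): green channel profile in columns right of the finger
for col in (226,227,247,248):
    g0=old[185:235,col,1].astype(int); g1=im[185:235,col,1].astype(int)
    f=lambda g:[185+int(i) for i in np.where(g>75)[0]]
    print(col,f(g0),f(g1))
E
```

```text
t 10.6 pos [ 0.4428 -0.1103  0.3013] j [ 0.596 -0.163 -0.281  2.241 -0.549  0.626 -0.595] F [-5.1 -2.9 -6.1]
R cols [[0.809, 0.254, 0.53], [0.274, -0.961, 0.042], [0.52, 0.111, -0.847]] tilt 32.1 az 12.1 tip [ 0.5375 -0.0901  0.1472]
tip now u,v,z 0.0022 -0.0008 0.1472
tip now u,v,z 0.0022 -0.0008 0.1472
pred top-of-ring px for lift 0,12,16,20: [[235.3, 196.2], [234.9, 192.7], [234.7, 191.5], [234.6, 190.3]]
226 [199, 200, 201, 202, 203, 204, 205, 206, 207, 208, 209, 219, 220, 221, 222, 223, 224, 225, 226, 227, 228, 229, 230, 231, 232, 233, 234] [194, 195, 196, 197, 198, 199, 200, 201, 202, 203, 204, 205, 219, 220, 221, 222, 223, 224, 225, 226, 227, 228, 229, 230, 231, 232, 233, 234]
227 [198, 199, 200, 201, 202, 203, 204, 205, 206, 207, 208, 209, 210, 219, 220, 221, 222, 223, 224, 225, 226, 227, 228, 229, 230, 231, 232, 233, 234] [193, 194, 195, 196, 197, 202, 203, 204, 205, 206, 207, 219, 220, 221, 222, 223, 224, 225, 226, 227, 228, 229, 230, 231, 232, 233, 234]
247 [199, 200, 201, 202, 203, 204, 205, 207, 208, 209, 210, 211, 212, 218, 219, 220, 221, 222, 223, 224, 225, 226, 227, 228, 229, 230, 231, 232, 233, 234] [195, 196, 197, 198, 199, 200, 201, 202, 203, 204, 205, 206, 207, 218, 219, 220, 221, 222, 223, 224, 225, 226, 227, 228, 229, 230, 231, 232, 233, 234]
248 [200, 201, 202, 203, 204, 205, 206, 207, 208, 209, 210, 211, 218, 219, 220, 221, 222, 223, 224, 225, 226, 227, 228, 229, 230, 231, 232, 233, 234] [196, 197, 198, 199, 200, 201, 202, 203, 204, 205, 206, 218, 219, 220, 221, 222, 223, 224, 225, 226, 227, 228, 229, 230, 231, 232, 233, 234]
```

The ring rose about 4.5 px, which is roughly 15–16 mm, and the lining is carrying about 6 N, so step 1 should be met. Now I'll compute the swing arc.

```bash
python3 go.py .002,0,.148,-.08 .002,0,.148,-.16 .002,0,.148,-.24 .002,0,.148,-.32 .002,0,.148,-.349
```

```text
tip now u,v,z 0.0022 -0.0008 0.147
target (0.002, 0.0, 0.148, -0.08) world tip [ 0.5348 -0.0785  0.148 ] tool shift [ 0.0014 -0.0118 -0.0009]
target (0.002, 0.0, 0.148, -0.16) world tip [ 0.5335 -0.0676  0.148 ] tool shift [ 0.003  -0.0227 -0.0004]
target (0.002, 0.0, 0.148, -0.24) world tip [ 0.533  -0.0566  0.148 ] tool shift [ 0.0055 -0.0334  0.0006]
target (0.002, 0.0, 0.148, -0.32) world tip [ 0.5334 -0.0455  0.148 ] tool shift [ 0.0086 -0.0439  0.002 ]
target (0.002, 0.0, 0.148, -0.349) world tip [ 0.5338 -0.0415  0.148 ] tool shift [ 0.0099 -0.0476  0.0027]
```

>>> step_arm --increments '[{"claw": 0,"tx": 0.0003,"ty": -0.003,"tz": -0.0005,"spin": 0},{"claw": 0,"tx": 0.0008,"ty": -0.006,"tz": -0.001,"spin": 0},{"claw": 0,"tx": 0.0011,"ty": -0.009,"tz": -0.001,"spin": 0},{"claw": 0,"tx": 0.0014,"ty": -0.012,"tz": -0.001,"spin": 0},{"claw": 0,"tx": 0.0018,"ty": -0.015,"tz": -0.001,"spin": 0},{"claw": 0,"tx": 0.0022,"ty": -0.018,"tz": -0.0008,"spin": 0},{"claw": 0,"tx": 0.0028,"ty": -0.021,"tz": -0.0006,"spin": 0},{"claw": 0,"tx": 0.003,"ty": -0.0227,"tz": -0.0004,"spin": 0}]'

```text
time: 11.32
position: [0.4381, -0.0873, 0.3012]
tool_rot: [-2.953, -0.431, -0.853]
ft_force: [-8.8, -1.8, -6.2]
grip_width: 0.002
```

```bash
python3 st.py; cat > armq.py <<'E'
from h import *
from go import ring
from scipy.optimize import least_squares
# ring angle from the scene: dark bar edges are covered by the last; use ring outline (grey on red) left/right extremes
S=params("scene"); im=imaging.get_image("scene"); import time; cv2.imwrite("pics/s_%d.png"%time.time(),im)
hsv=cv2.cvtColor(im,cv2.COLOR_BGR2HSV)
import sys
lift=float(sys.argv[1])
for q in np.arange(-.42,.06,.03):
    pass
# ring mid-height band: widest extents of non-red mid-grey pixels near predicted path
m=((hsv[...,1]<140)&(hsv[...,2]>70)).astype(np.uint8); m[:180]=0;m[212:]=0;m[:,:205]=0;m[:,300:]=0
n,l,st,ce=cv2.connectedComponentsWithStats(m)
for i in range(1,n):
    if st[i,4]>25:
        x,y,w,h,a=st[i]; u=(x+(w-1)/2); 
        f=lambda q:proj(S,[[*ring(q[0])[0],.138+lift]])[0,0]-u
        print("comp",st[i].tolist(),"q",least_squares(f,[-.1]).x.round(4))
E
python3 armq.py .016; python3 go.py .002,0,.148,-.24 .002,0,.148,-.32
```

```text
t 11.32 pos [ 0.4381 -0.0873  0.3012] j [ 0.582 -0.192 -0.318  2.263 -0.537  0.618 -0.654] F [-8.8 -1.8 -6.2]
R cols [[0.81, 0.254, 0.528], [0.275, -0.961, 0.04], [0.517, 0.113, -0.848]] tilt 32.0 az 12.3 tip [ 0.5323 -0.0668  0.1468]
tip now u,v,z 0.0028 0.023 0.1468
comp [233, 191, 26, 21, 217] q [-0.178]
comp [243, 197, 6, 8, 27] q [-0.178]
tip now u,v,z 0.0028 0.0234 0.1468
target (0.002, 0.0, 0.148, -0.24) world tip [ 0.533  -0.0566  0.148 ] tool shift [ 0.0038 -0.0092  0.0005]
target (0.002, 0.0, 0.148, -0.32) world tip [ 0.5334 -0.0455  0.148 ] tool shift [ 0.007  -0.0197  0.0019]
```

The arm follows the fingers, at about -0.17 rad. I'll continue to about -0.33.

>>> step_arm --increments '[{"claw": 0,"tx": 0.001,"ty": -0.003,"tz": 0,"spin": 0},{"claw": 0,"tx": 0.002,"ty": -0.006,"tz": 0.0003,"spin": 0},{"claw": 0,"tx": 0.003,"ty": -0.009,"tz": 0.0005,"spin": 0},{"claw": 0,"tx": 0.004,"ty": -0.012,"tz": 0.0008,"spin": 0},{"claw": 0,"tx": 0.005,"ty": -0.015,"tz": 0.0012,"spin": 0},{"claw": 0,"tx": 0.006,"ty": -0.0175,"tz": 0.0015,"spin": 0},{"claw": 0,"tx": 0.0067,"ty": -0.02,"tz": 0.0018,"spin": 0},{"claw": 0,"tx": 0.007,"ty": -0.021,"tz": 0.0019,"spin": 0}]'

```text
time: 12.03
position: [0.4377, -0.0644, 0.3009]
tool_rot: [-2.952, -0.433, -0.845]
ft_force: [-12.8, -1.1, -5.6]
grip_width: 0.009
```

```bash
python3 st.py; python3 armq.py .016; python3 go.py .002,0,.148,-.349; python3 - <<'E'
from h import *
im=imaging.get_image("scene");w=imaging.get_image("wrist")
o=np.zeros((420,800,3),np.uint8);o[:,:420]=cv2.resize(im[156:256,200:300],(420,420),interpolation=2);o[:285,420:]=cv2.resize(w,(380,285));cv2.imwrite("pics/c8.png",o)
E
```

```text
t 12.03 pos [ 0.4377 -0.0644  0.3009] j [ 0.57  -0.208 -0.361  2.272 -0.519  0.609 -0.721] F [-12.8  -1.1  -5.6]
R cols [[0.813, 0.255, 0.524], [0.277, -0.96, 0.037], [0.513, 0.115, -0.851]] tilt 31.7 az 12.6 tip [ 0.531  -0.0435  0.1461]
tip now u,v,z 0.0072 0.046 0.1461
comp [242, 192, 25, 20, 193] q [-0.3441]
tip now u,v,z 0.0072 0.0462 0.1461
target (0.002, 0.0, 0.148, -0.349) world tip [ 0.5338 -0.0415  0.148 ] tool shift [ 0.0037 -0.0008 -0.    ]
```

View pics/c8.png

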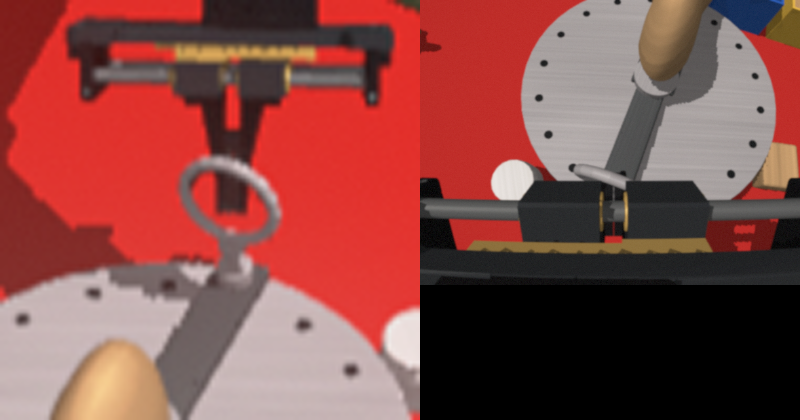

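The picture shows the arm swung with the toe on the gun's side and the ring still lifted at about (230,200). The arm is at about -0.34 rad. Now I'll lower the fingertip slowly and let the pin drop.

>>> step_arm --increments '[{"claw": 0,"tx": -0.001,"ty": -0.0005,"tz": 0.0017,"spin": 0},{"claw": 0,"tx": -0.002,"ty": -0.001,"tz": 0.0034,"spin": 0},{"claw": 0,"tx": -0.003,"ty": -0.001,"tz": 0.005,"spin": 0},{"claw": 0,"tx": -0.0045,"ty": -0.001,"tz": 0.0072,"spin": 0},{"claw": 0,"tx": -0.006,"ty": -0.001,"tz": 0.0095,"spin": 0},{"claw": 0,"tx": -0.0075,"ty": -0.001,"tz": 0.012,"spin": 0},{"claw": 0,"tx": -0.009,"ty": -0.001,"tz": 0.0145,"spin": 0},{"claw": 0,"tx": -0.009,"ty": -0.001,"tz": 0.0145,"spin": 0}]'

```text
time: 12.85
position: [0.4384, -0.0633, 0.2849]
tool_rot: [-2.95, -0.434, -0.848]
ft_force: [-13.1, 3.7, -1.8]
grip_width: 0.007
```

```bash
python3 st.py; python3 armq.py 0; python3 go.py; python3 - <<'E'
from h import *
import sys
from go import ring
im=imaging.get_image("scene");S=params("scene")
for l in (0,.012): print("pred ring top/bottom px at lift",l,proj(S,[[*ring(-.349)[0],.172+l],[*ring(-.349)[0],.104+l]]).round(1).tolist())
o=cv2.resize(im[156:256,200:300],(500,500),interpolation=2);cv2.imwrite("pics/c9.png",o)
E
```

```text
t 12.85 pos [ 0.4384 -0.0633  0.2849] j [ 0.563 -0.183 -0.362  2.29  -0.534  0.566 -0.7  ] F [-13.1   3.7  -1.8]
R cols [[0.811, 0.255, 0.526], [0.278, -0.96, 0.037], [0.514, 0.116, -0.85]] tilt 31.8 az 12.7 tip [ 0.532  -0.0422  0.1302]
tip now u,v,z 0.0085 0.047 0.1302
comp [267, 180, 20, 5, 41] q [-0.8638]
comp [244, 196, 24, 16, 149] q [-0.367]
tip now u,v,z 0.0085 0.047 0.1302
tip now u,v,z 0.0085 0.047 0.1302
pred ring top/bottom px at lift 0 [[253.8, 198.8], [255.4, 218.0]]
pred ring top/bottom px at lift 0.012 [[253.5, 195.2], [255.1, 214.8]]
```

View pics/c9.png

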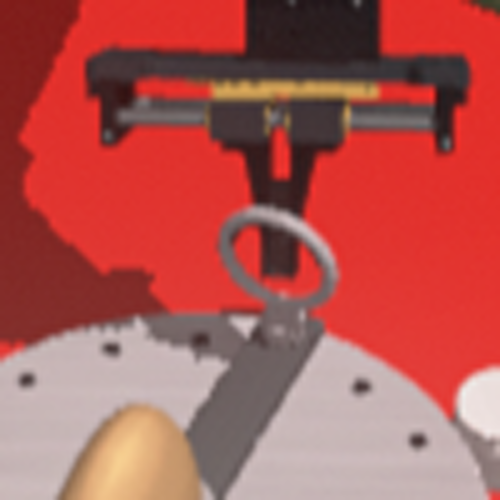

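The ring dropped about 12 mm or more (its top edge is now at about (270,205) in the crop), but the finger still leans on it with 13 N sideways. I'll back off a few millimetres and let the pin settle fully.

>>> step_arm --increments '[{"claw": 0,"tx": -0.0012,"ty": -0.0004,"tz": 0.0002,"spin": 0},{"claw": 0,"tx": -0.0024,"ty": -0.0008,"tz": 0.0003,"spin": 0},{"claw": 0,"tx": -0.0036,"ty": -0.0012,"tz": 0.0004,"spin": 0},{"claw": 0,"tx": -0.0047,"ty": -0.0015,"tz": 0.0006,"spin": 0},{"claw": 0,"tx": -0.0047,"ty": -0.0015,"tz": 0.0006,"spin": 0}]'

```text
time: 13.37
position: [0.4367, -0.0631, 0.2842]
tool_rot: [-2.95, -0.434, -0.859]
ft_force: [-4.7, 3.7, -2.1]
grip_width: 0.005
```

```bash
python3 st.py; python3 armq.py 0; python3 go.py
```

```text
t 13.37 pos [ 0.4367 -0.0631  0.2842] j [ 0.56  -0.189 -0.359  2.298 -0.544  0.558 -0.691] F [-4.7  3.7 -2.1]
R cols [[0.808, 0.255, 0.532], [0.276, -0.96, 0.041], [0.521, 0.114, -0.846]] tilt 32.2 az 12.4 tip [ 0.5315 -0.0424  0.1302]
tip now u,v,z 0.0079 0.0469 0.1302
comp [267, 180, 20, 5, 41] q [-0.8638]
comp [244, 196, 24, 16, 150] q [-0.367]
tip now u,v,z 0.008 0.047 0.1303
```

>>> step_arm --increments '[{"claw": 0,"tx": -0.0013,"ty": -0.001,"tz": 0,"spin": 0},{"claw": 0,"tx": -0.0025,"ty": -0.002,"tz": 0,"spin": 0},{"claw": 0,"tx": -0.0038,"ty": -0.003,"tz": 0.0001,"spin": 0},{"claw": 0,"tx": -0.005,"ty": -0.0039,"tz": 0.0002,"spin": 0},{"claw": 0,"tx": -0.005,"ty": -0.0039,"tz": 0.0002,"spin": 0}]'

```text
time: 13.83
position: [0.4321, -0.0626, 0.2817]
tool_rot: [-2.953, -0.43, -0.864]
ft_force: [1.5, -1.0, -0.2]
grip_width: 0.001
```

```bash
python3 st.py; python3 armq.py 0; python3 go.py
```

```text
t 13.83 pos [ 0.4321 -0.0626  0.2817] j [ 0.558 -0.198 -0.357  2.311 -0.55   0.55  -0.687] F [ 1.5 -1.  -0.2]
R cols [[0.807, 0.253, 0.534], [0.273, -0.961, 0.044], [0.524, 0.11, -0.845]] tilt 32.4 az 11.9 tip [ 0.5275 -0.0426  0.1279]
tip now u,v,z 0.0039 0.0477 0.1279
comp [268, 180, 20, 2, 32] q [-0.8936]
comp [244, 196, 24, 16, 164] q [-0.367]
tip now u,v,z 0.0038 0.0477 0.1278
```

There is no contact force now. The ring is 4 px (about 13 mm) lower than when lifted, so the pin is home. I'll withdraw backwards along the finger axis.

>>> step_arm --increments '[{"claw": 0,"tx": -0.003,"ty": -0.002,"tz": -0.004,"spin": 0},{"claw": 0,"tx": -0.006,"ty": -0.004,"tz": -0.01,"spin": 0},{"claw": 0,"tx": -0.008,"ty": -0.006,"tz": -0.018,"spin": 0},{"claw": 0,"tx": -0.01,"ty": -0.008,"tz": -0.026,"spin": 0},{"claw": 0,"tx": -0.01,"ty": -0.008,"tz": -0.036,"spin": 0},{"claw": 0,"tx": -0.01,"ty": -0.008,"tz": -0.046,"spin": 0}]'

```text
time: 14.38
position: [0.4042, -0.065, 0.3098]
tool_rot: [-2.951, -0.43, -0.85]
ft_force: [-0.3, -0.1, -0.3]
grip_width: 0.003
```

```bash
python3 st.py; python3 armq.py 0; python3 go.py
```

```text
t 14.38 pos [ 0.4042 -0.065   0.3098] j [ 0.379 -0.302 -0.162  2.331 -0.461  0.643 -0.763] F [-0.3 -0.1 -0.3]
R cols [[0.811, 0.253, 0.527], [0.275, -0.961, 0.038], [0.516, 0.115, -0.849]] tilt 31.9 az 12.5 tip [ 0.4981 -0.0442  0.1552]
tip now u,v,z -0.025 0.0532 0.1552
comp [257, 182, 5, 13, 35] q [-0.4399]
comp [244, 197, 24, 15, 138] q [-0.367]
tip now u,v,z -0.0233 0.0522 0.1575
```

>>> step_arm --increments '[{"claw": 0,"tx": 0.008,"ty": 0.001,"tz": -0.013,"spin": 0},{"claw": 0,"tx": 0.017,"ty": 0.002,"tz": -0.026,"spin": 0},{"claw": 0,"tx": 0.027,"ty": 0.003,"tz": -0.038,"spin": 0},{"claw": 0,"tx": 0.036,"ty": 0.004,"tz": -0.046,"spin": 0},{"claw": 0,"tx": 0.045,"ty": 0.006,"tz": -0.053,"spin": 0},{"claw": 0,"tx": 0.054,"ty": 0.007,"tz": -0.06,"spin": 0},{"claw": 0,"tx": 0.054,"ty": 0.007,"tz": -0.06,"spin": 0}]'

```text
time: 15.02
position: [0.4355, -0.0689, 0.3896]
tool_rot: [-2.949, -0.435, -0.847]
ft_force: [0.7, -0.5, 1.2]
grip_width: 0.005
```

```bash
python3 st.py; python3 armq.py 0; python3 - <<'E'
from h import *
from go import ring
t=imaging.get_image("top");s=imaging.get_image("scene");T=params("top");S=params("scene")
# lift check: template of the pin's ring base region: predicted pixels
for l in(0,.012): print("scene pred ring top,ctr",l,proj(S,[[*ring(-.349)[0],.172+l],[*ring(-.349)[0],.138+l]]).round(1).tolist())
# toe direction in the top view: last = tan colour
hsv=cv2.cvtColor(t,cv2.COLOR_BGR2HSV)
for nm,im in(("before",cv2.imread("pics/top0.png")),("after",t)):
    g=im[110:215,240:345]; h=cv2.cvtColor(g,cv2.COLOR_BGR2HSV)
    m=((h[...,0]>8)&(h[...,0]<25)&(h[...,1]>60)&(h[...,1]<190)).astype(np.uint8); m=cv2.morphologyEx(m,cv2.MORPH_OPEN,np.ones((3,3)))
    c=max(cv2.findContours(m,0,1)[0],key=cv2.contourArea)[:,0]+[240,110]
    W=np.array([plane(T,p,.13)[:2] for p in c]); v=cv2.fitLine(W.astype(np.float32),2,0,.01,.01).ravel(); print(nm,"last axis deg",np.degrees(np.arctan2(v[1],v[0])).round(1),len(c))
o=np.zeros((420,800,3),np.uint8);o[:,:400]=cv2.resize(t[90:230,220:353],(400,420),interpolation=2);o[:,400:]=cv2.resize(s[150:270,190:304],(400,420),interpolation=2);cv2.imwrite("pics/c10.png",o)
E
```

```text
t 15.02 pos [ 0.4355 -0.0689  0.3896] j [ 0.374 -0.302 -0.156  2.163 -0.384  0.799 -0.862] F [ 0.7 -0.5  1.2]
R cols [[0.811, 0.255, 0.526], [0.279, -0.96, 0.036], [0.514, 0.118, -0.85]] tilt 31.8 az 12.9 tip [ 0.529  -0.0474  0.2349]
tip now u,v,z 0.0043 0.0426 0.2349
comp [244, 197, 24, 15, 136] q [-0.367]
tip now u,v,z 0.0033 0.043 0.2333
scene pred ring top,ctr 0 [[253.8, 198.8], [254.6, 208.7]]
scene pred ring top,ctr 0.012 [[253.5, 195.2], [254.3, 205.2]]
before last axis deg 17.8 140
after last axis deg -5.4 139
```

View pics/c10.png

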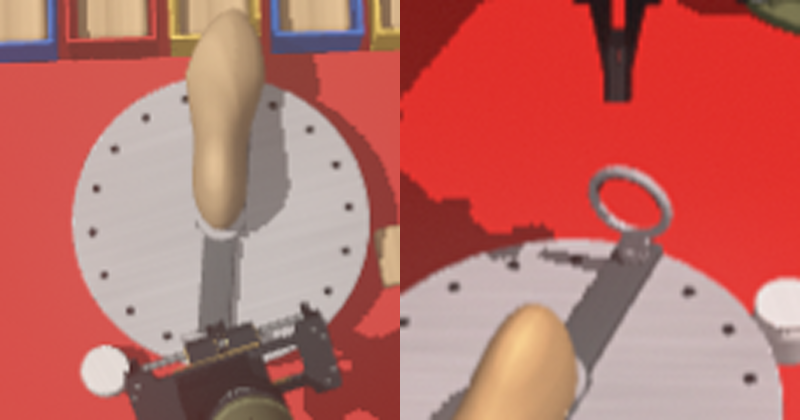

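The top view shows the toe swung to the right, the gun's side, and the scene view shows the ring at about (630,200) and the fingers clear. One more check: comparing the ring's image height with its height at the start, when the pin was home.

```bash
python3 - <<'E'
from h import *
from go import ring
S=params("scene")
new=imaging.get_image("scene")
for nm,im,q in(("start",cv2.imread("pics/scene0.png"),0),("now",new,-.349),("lifted",cv2.imread("pics/s7.png"),0)):
    p=proj(S,[[*ring(q)[0],.138]])[0]; x0,y0=int(p[0])-20,int(p[1])-22
    h=cv2.cvtColor(cv2.resize(im[y0:y0+40,x0:x0+40],None,fx=8,fy=8,interpolation=cv2.INTER_CUBIC),cv2.COLOR_BGR2HSV)
    m=(h[...,1]<150).astype(np.uint8)
    cs,hi=cv2.findContours(m,cv2.RETR_CCOMP,cv2.CHAIN_APPROX_NONE)
    for c,k in zip(cs,hi[0]):
        if k[3]>=0 and cv2.contourArea(c)>3000:
            e=np.array(cv2.fitEllipse(c)[0])/8+[x0-.44,y0-.44]; print(nm,"hole centre",e.round(2),"minus predicted",(e-p).round(2))
E
```

```text
tip now u,v,z 0.002 0.0434 0.2311
start hole centre [237.2  205.05] minus predicted [ 0.61 -1.01]
now hole centre [255.18 207.47] minus predicted [ 0.56 -1.19]
lifted hole centre [236.67 201.2 ] minus predicted [ 0.09 -4.87]
```

The residuals match the start: 0.2 px in height, or about 0.6 mm of lift, and no angle error. I'll hold still briefly so the robot settles, then hand in.

>>> step_arm --increments '[{"claw": 0,"tx": 0,"ty": 0,"tz": -0.01,"spin": 0},{"claw": 0,"tx": 0,"ty": 0,"tz": -0.01,"spin": 0},{"claw": 0,"tx": 0,"ty": 0,"tz": -0.01,"spin": 0},{"claw": 0,"tx": 0,"ty": 0,"tz": -0.01,"spin": 0},{"claw": 0,"tx": 0,"ty": 0,"tz": -0.01,"spin": 0},{"claw": 0,"tx": 0,"ty": 0,"tz": -0.01,"spin": 0}]'

```text
time: 15.72
position: [0.435, -0.0718, 0.3938]
tool_rot: [-2.948, -0.435, -0.834]
ft_force: [-0.5, -0.0, 0.1]
grip_width: 0.001
```

```bash
python3 st.py; python3 -c "
from bench import get_state,imaging,workorder
imaging.get_image('scene');s=get_state();print(s['position'],abs(s['qd']).max())
if abs(s['qd']).max()<.05: print(workorder.close_job())"
```

```text
t 15.72 pos [ 0.435  -0.0718  0.3938] j [ 0.382 -0.301 -0.154  2.152 -0.383  0.82  -0.858] F [-0.5 -0.   0.1]
R cols [[0.815, 0.255, 0.52], [0.28, -0.959, 0.031], [0.507, 0.12, -0.854]] tilt 31.4 az 13.4 tip [ 0.5273 -0.0499  0.2384]
[ 0.43505458 -0.07185991  0.39377635] 0.0025575396604521567
the job is handed in; nothing more can be done
None
```

The last is turned one hole, with its toe now on the hot-air gun's side (the arm at -0.349 rad), and the job is handed in at about 16 s of the 42 s.

**How it was done:** The moves have no tilt command. I pushed the tool past its outer reach repeatedly, which built up a 32° forward lean that it kept. I put the shut fingertips through the ring, lifted the pin about 15–16 mm on the lining (about 6 N down on the wrist), swung the arm, lowered the pin and backed out.

**Last checks:**
- **Arm angle:** the ring sits where the next hole predicts, to within 0.05 px sideways of the fit at the start.
- **Pin:** its height matches the start to 0.2 px (about 0.6 mm), so it is home.
- **Robot:** still, no contact force, fingertips about 60 mm above the ring.

**Checks that disagreed or were not made:**
- A rough colour-blob estimate of the arm angle gave -0.367 rad, and the fitted axis of the last turned 23° instead of 20°. I trusted the ring fit, which is more precise.
- While lowering the pin, the fingers pressed about 13 N sideways on the ring until I backed off.
- Joint 2 was at its lower limit (-0.30) for part of the way; the reading there was -0.302.
- I did not measure the loose things again, but nothing came near them.

I viewed 10 pictures; one repeated the start pose because the first move was refused.

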